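# Order a refill from the pantry counter

### The job

Call for a refill: press the red button on the call panel down and let it come up again. Then point straight down with the fingertips at the canister with the green lid, hovering a few centimetres above the middle of its lid for a good two seconds, and after that point in the same way at the middle of the empty copper tray, where the refill is to go, and finish while still pointing there. Do not bring the fingertips close above any other canister, touch nothing but the call panel, and leave everything where it stands.

Things in the scene. Friction and masses are not known exactly. Their poses are not given: they have to be found in the camera images.
- call_button (a joint): travel of the red round push button on the call panel, in m: 0 = out, 0.006 = fully down; it moves straight down on a spring that needs about 5 N at full travel, and comes back up when let go. It counts as pressed from about 0.0045
- call_button_top (a point): centre of the top face of the red button (34 mm across) before and during pressing; the button stands in a black housing on a grey and white desktop call panel, 100 x 130 x 30 mm, fixed to the counter, with speaker slots beside the button
- tray_mid (a point): centre of the floor of the empty round copper tray (126 mm across, rim 12 mm above the counter), on its top surface 4 mm above the counter; z up
- tray: the same loose tray; origin at the centre of its underside, z up
- canister_green: white round ceramic canister, 80 mm across, with a flat green lid (84 mm across) and a thin green stripe near its foot, 130 mm tall in all, loose; origin at the centre of its underside, z up
- canister_green_top (a point): centre of the top face of the green lid, 130 mm above the counter; z up
- canister_red: white round ceramic canister, 80 mm across, with a flat red lid (84 mm across) and a thin red stripe near its foot, 130 mm tall in all, loose; origin at the centre of its underside, z up
- canister_red_top (a point): centre of the top face of the red lid, 130 mm above the counter; z up
- canister_blue: white round ceramic canister, 80 mm across, with a flat blue lid (84 mm across) and a thin blue stripe near its foot, 130 mm tall in all, loose; origin at the centre of its underside, z up
- canister_blue_top (a point): centre of the top face of the blue lid, 130 mm above the counter; z up
- canister_yellow: white round ceramic canister, 80 mm across, with a flat yellow lid (84 mm across) and a thin yellow stripe near its foot, 130 mm tall in all, loose; origin at the centre of its underside, z up
- canister_yellow_top (a point): centre of the top face of the yellow lid, 130 mm above the counter; z up
- mug: blue ceramic mug, 80 mm across, 90 mm tall, handle at its +y; origin at the centre of its underside; a bystander
- mill: dark wooden pepper mill, 52 mm across, 147 mm tall; origin at the centre of its underside; a bystander
- spoon: steel spoon, 160 mm long, lying along its x axis on the counter; origin under its middle; a bystander
- bowl: white bowl, 120 mm across, 55 mm tall; origin at the centre of its underside; a bystander
Things that resemble listed ones, but are neither listed nor needed, are in the scene too. Leave any turquoise look-alike of the part that bears call_button alone.

How it is judged (in metres and radians):
On the way, in this order (a step that is already met when the one before it is completed fails the run):
1. the red call button is pressed down (value of joint call_button above 0.0045 m), for 0.05 s.
2. the red button has come up again (value of joint call_button below 0.0015 m), for 0.1 s.
3. the fingertips point at the middle of the green lid from just above it, for two seconds (horizontal distance between the grasp point and canister_green_top below 0.025 m and z of the grasp point in the frame of canister_green_top between 0.015 and 0.1 m), for 2 s.
4. the fingertips point at the middle of the copper tray from just above it, for two seconds (horizontal distance between the grasp point and tray_mid below 0.03 m and z of the grasp point in the frame of tray_mid between 0.015 and 0.1 m), for 2 s.
At the end, for the whole second after the job is handed in: The grasp point is within 30 mm sideways of the tray centre and 15 to 100 mm above its floor; the button is up (within 1.5 mm); canisters and tray stand upright, at rest, within 6 mm of their starts, and mug, mill, spoon and bowl within 10 mm (all of step 4 and value of joint call_button below 0.0015 m and distance of each of canister_green, canister_red, canister_blue, canister_yellow, tray from where it was at the start of the episode below 0.006 m and distance of each of mug, mill, spoon, bowl from where it was at the start of the episode below 0.01 m and angle between each of canister_green, canister_red, canister_blue, canister_yellow, tray's own z axis and vertical below 0.1 rad and linear speed of each of canister_green, canister_red, canister_blue, canister_yellow, tray below 0.02 m/s); the robot touches nothing.
It fails at once if a canister is touched or shifted (contact force between any of the fingers, the arm and canister_green above 0.5 N or distance of any of canister_green, canister_red, canister_blue, canister_yellow from where it was at the start of the episode above 0.006 m or contact force between any of the fingers, the arm and canister_red above 0.5 N or contact force between any of the fingers, the arm and canister_blue above 0.5 N or contact force between any of the fingers, the arm and canister_yellow above 0.5 N).
It fails at once if the tray is touched or shifted (contact force between any of the fingers, the arm and tray above 0.5 N or distance of tray from where it was at the start of the episode above 0.006 m).
It fails at once if the mug, mill, spoon or bowl is touched or shifted (contact force between any of the fingers, the arm and mug above 0.5 N or distance of any of mug, mill, spoon, bowl from where it was at the start of the episode above 0.01 m or contact force between any of the fingers, the arm and mill above 0.5 N or contact force between any of the fingers, the arm and spoon above 0.5 N or contact force between any of the fingers, the arm and bowl above 0.5 N).
It fails at once if the fingertips come close above another canister (grasp point within 30 mm sideways and 60 mm above its lid) ((horizontal distance between the grasp point and canister_red_top below 0.03 m and z of the grasp point in the frame of canister_red_top below 0.06 m) or (horizontal distance between the grasp point and canister_blue_top below 0.03 m and z of the grasp point in the frame of canister_blue_top below 0.06 m) or (horizontal distance between the grasp point and canister_yellow_top below 0.03 m and z of the grasp point in the frame of canister_yellow_top below 0.06 m)).
It also fails if it takes over 58 s, if anything falls off the work surface, if the arm or the gripper's body presses on something with over 40 N, if the wrist force passes 120 N, or if a joint passes its speed limit or range.

### The arm

A 7-joint arm with a two-finger parallel gripper is mounted at the origin on the work surface. World frame = base frame: x ahead of the robot, y to its left, z up, the work surface at z = 0. Lengths are in m, angles in degrees, forces in N, time in s.
With the tool pointing down it reaches from about 0.425 to 0.875 m from the base axis. Payload 4.7 kg.
Tool frame: the origin (TCP) lies on the mounting face of the last link; the fingertips stand 182 mm ahead of it and the grasp point (between the pads) lies 164 mm ahead of it; z points along the fingers, y is the line along which they close (so a half turn about z gives the same grasp; the last joint's range is limited). The gripper opens to 87 mm and grips with 3 to 60 N. Pads are 19 mm wide; open, the fingers measure 117 mm over their backs; the gripper's body (75 mm by 190 mm) begins 51 mm behind the grasp point.
Start: joints at [-75.797, 18.392, -4.016, 83.108, 1.295, 78.541, -3.26], TCP at [0.151, 0.632, 0.405] pointing down, gripper open.
Joint ranges: [-163.93, 163.93], [-17.29, 119.83], [-79.2, 71.16], [3.27, 140.29], [-89.18, 269.18], [5.43, 117.66], [-154.24, 154.24]. Speed limits (degrees/s): [147.25, 147.25, 180, 180, 180, 180, 180].

### API

Orientations are given as [roll, pitch, yaw] about the fixed x, y, z axes, in that order (R = Rz(yaw) Ry(pitch) Rx(roll)).
In Python, from cell import env gives the robot as it stands.
- The arm moves only by the tool servo_tool, never from a script. Its argument "plan" is a list of rows, each an object with "xyz": the shift along the tool's x, y, z in cm, a list of three; "twist": the turn, a rotation vector about the tool's x, y, z in degrees, a list of three; "jaw": the closure, from 0 (fully open) to 1 (shut). In form: [{"xyz": [x, y, z], "twist": [wx, wy, wz], "jaw": jaw}, ...]. A call has 1 to 10 rows; each row is the pose to reach, as a shift and turn from the pose commanded when the call began, along the tool's axes at that moment; what a row does not reach only later rows make up. A row lasts 1/12 s, in which the tool goes at most 41.7 mm and 7.16 degrees, less where a joint would pass 70% of its speed; a pose out of reach is approached as far as the arm can. A call with a gripper value outside its range is refused whole. The fingers move at their own pace and stop on an object; "newtons" is the grip in N (left out, the last holds). Time passes only in rows, so rows that repeat a pose let the fingers close. It gives the time, the measured TCP pose, the force, the opening and the grip force at its end, in the units of the state.
- env.get_obs(): the state, without advancing time (a new reading comes with each control period).
- env.read_camera(name): name is "side" or "top" or "wrist"; returns a dict with "img" (400x640x3 uint8, red, green, blue), "camera_matrix" (3x3 intrinsics, pixels), "R" (3x3) and "t" (3): a world point X has camera coordinates R X + t. Camera axes: x right, y down, z forward; pixel columns grow to the right and rows downward; lengths in m; the calibration is good to about 2 mm. A picture is of the moment at which its call begins. There is no depth.
- env.sign_off(): hands the job in; it is judged then, once.
The state is a dict: "time_s": time; "qpos": joint angles; "joint_velocities": joint speeds; "effort": joint torques, N m; "tool_pos": TCP position; "tool_rot": TCP orientation; "force": force on the tool from outside, world axes, zero at the start; "wrist_torque": the same for the moment, N m; "grip_width": finger opening in m; "grasp_force": force on a finger pad.
Only numpy, scipy, OpenCV 4.12 (cv2) and the standard library are available. Lean on these libraries where they do the work, as an engineer would, in place of code of your own. Each camera call takes 0.05 s, during which the arm holds its last target. There are 200 camera calls.

## Working session

There is one attempt and no reset: what is moved stays moved. The work goes in short steps, Python scripts to look and compute and a tool call to move; the robot and the scene stay as the last step left them, time stands still between calls to the robot, and variables do not carry over. Pictures are saved under pics/ and viewed, at most 10 in all, crops included, and the job is handed in when it is done.

Besides the shell and the picture viewer there is one more tool, called after "Request:" as a command line: name --argument value ..., lists and objects as JSON in quotes. servo_tool: Moves the arm, as the interface text tells. Its arguments: {"type":"object","properties":{"plan":{"type":"array","items":{"type":"object","properties":{"xyz":{"type":"array","items":{"type":"number"}},"twist":{"type":"array","items":{"type":"number"}},"jaw":{"type":"number"}}}},"newtons":{"type":"number"}},"required":["plan"]}

```bash
mkdir -p pics; ls; python3 - <<'E'
from cell import env
import cv2,pickle
d={}
for n in("top","side"):
    c=env.read_camera(n);d[n]=c;cv2.imwrite(f"pics/{n}0.png",c["img"][:,:,::-1])
    print(n,c["R"],c["t"],c["camera_matrix"])
pickle.dump(d,open("c0.pkl","wb"))
o=env.get_obs();print(o["time_s"],o["tool_pos"],o["tool_rot"],o["force"],o["grip_width"])
E
```

```text
pics
top [[ 0.02671364 -0.99946683  0.01877315]
 [-0.99489633 -0.02841007 -0.0968202 ]
 [ 0.09730192 -0.01609092 -0.99512483]] [-0.03178928  0.47418136  1.0630322 ] [[394.12282241   0.         318.9787686 ]
 [  0.         394.12282241 196.34189534]
 [  0.           0.           1.        ]]
side [[ 0.88578902 -0.46396854  0.01053607]
 [-0.34180412 -0.66757836 -0.6614447 ]
 [ 0.31392318  0.58229917 -0.74991993]] [-0.40732319  0.22961446  1.20745564] [[470.47538226   0.         319.89032068]
 [  0.         470.47538226 199.70354966]
 [  0.           0.           1.        ]]
0.1 [0.15058651 0.63214224 0.40380492] [-1.79906997e+02  8.11136561e-03  1.66607781e+02] [ 0.05854292  0.57466023 -0.19593862] 0.08721219954830677
```

View pics/top0.png

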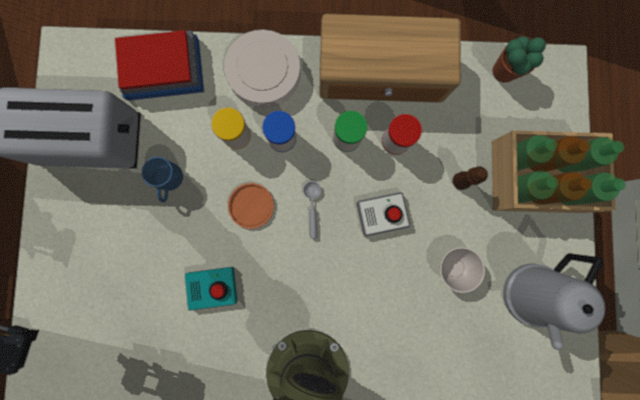

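View pics/side0.png

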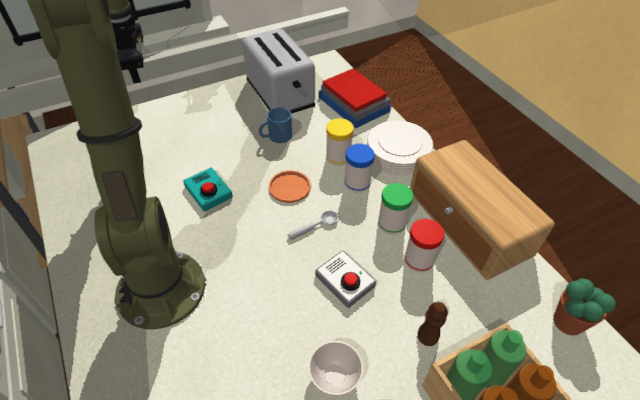

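The top view shows two call panels: a turquoise one at (211,290) with its button at (218,290), and a grey-white one at (385,214) with its button at (394,214). The grey-white panel matches the description; the turquoise one is the look-alike. The green lid is at (351,127), with yellow (228,124), blue (279,128) and red (404,131) also in the row. The copper tray is at (251,206), the spoon at (313,205) and the mill at (470,178). In the side view the grey panel's button is at (350,281), the green lid at (397,197) and the tray at (290,187).

```bash
cat > h.py <<'E'
import numpy as np,cv2,pickle
def ray(c,uv):
    p=cv2.undistortPoints(np.array([[uv]],float),c["camera_matrix"],None)[0,0]
    R,t=np.array(c["R"]),np.array(c["t"]);return -R.T@t,R.T@np.array([p[0],p[1],1.])
def plane(c,uv,z):
    o,d=ray(c,uv);return o+d*(z-o[2])/d[2]
def tri(c1,u1,c2,u2):
    P=[c["camera_matrix"]@np.c_[c["R"],c["t"]] for c in(c1,c2)]
    X=cv2.triangulatePoints(P[0],P[1],np.array(u1,float).reshape(2,1),np.array(u2,float).reshape(2,1))[:,0];return X[:3]/X[3]
def blob(c,seed,hue,tol=10,smin=120,vmin=60,box=40):
    h=cv2.cvtColor(c["img"],cv2.COLOR_RGB2HSV).astype(int)
    m=(np.abs((h[...,0]-hue+90)%180-90)<tol)&(h[...,1]>smin)&(h[...,2]>vmin)
    k=np.zeros_like(m);x,y=seed;k[max(y-box,0):y+box,max(x-box,0):x+box]=1
    n,l,s,ce=cv2.connectedComponentsWithStats((m&k).astype(np.uint8))
    if l[y,x]: i=l[y,x]
    else: i=1+np.argmax(s[1:,4])
    cn=cv2.findContours((l==i).astype(np.uint8),0,1)[0][0]
    return np.array(cv2.fitEllipse(cn)[0]),s[i],cn[:,0]
E
python3 - <<'E'
from h import *
d=pickle.load(open("c0.pkl","rb"));T,S=d["top"],d["side"]
for n,a,b,hue,z in[("button",(394,213),(350,279),0,None),("green",(351,126),(397,195),70,.13),("red",(405,129),(426,233),0,.13),("blue",(279,126),(359,155),112,.13),("yellow",(228,122),(340,128),25,.13),("tray",(251,206),(290,187),9,.008)]:
    bx=25 if n!="button" else 14
    ua,sa,ca=blob(T,a,hue,box=30);ub,sb,cb=blob(S,b,hue,box=30)
    print(n,ua.round(1),sa,ub.round(1),sb,"tri",tri(T,ua,S,ub).round(4),[] if z is None else (plane(T,ua,z).round(4),plane(S,ub,z).round(4)))
for n,uv,z in[("mill top",(477,174),.147),("mill",(462,181),.05),("bowl",(463,270),.055),("mug",(162,172),.09),("spoonhead",(312,189),.01),("spoonend",(315,237),.01)]:
    print(n,plane(T,uv,z).round(3))
i=T["img"][170:260,335:435,::-1];j=S["img"][240:320,300:400,::-1]
cv2.imwrite("pics/crop0.png",np.hstack([cv2.resize(i,(400,360),interpolation=2),cv2.resize(j,(400,360),interpolation=2)]))
E
```

```text
button [393.8 213.3] [387 207  14  14 149] [350.4 278.9] [344 273  14  13 152] tri [ 0.4312 -0.2205  0.047 ] []
green [350.5 126.6] [335 111  32  32 808] [396.9 196.3] [382 183  31  27 666] tri [ 0.6452 -0.0922  0.1212] (array([ 0.6441, -0.092 ,  0.13  ]), array([ 0.6386, -0.0981,  0.13  ]))
red [404.7 129.9] [389 114  33  33 850] [426.7 233.4] [410 219  35  31 844] tri [ 0.6413 -0.2313  0.1213] (array([ 0.64  , -0.2297,  0.13  ]), array([ 0.6351, -0.2358,  0.13  ]))
blue [278.4 127. ] [263 111  32  33 831] [359.5 155.3] [346 144  29  24 549] tri [0.638  0.0917 0.1207] (array([0.6372, 0.0901, 0.13  ]), array([0.631 , 0.0838, 0.13  ]))
yellow [227.8 123.8] [212 108  33  33 866] [339.7 129.1] [327 118  27  23 502] tri [0.6428 0.2197 0.1217] (array([0.6415, 0.2174, 0.13  ]), array([0.637 , 0.2113, 0.13  ]))
tray [250.6 205.4] [ 228  183   46   46 1588] [289.2 186.2] [ 269  171   42   32 1037] tri [0.4444 0.1711 0.0074] (array([0.4457, 0.1705, 0.008 ]), array([0.4433, 0.171 , 0.008 ]))
mill top [ 0.529 -0.406  0.147]
mill [ 0.525 -0.406  0.05 ]
bowl [ 0.287 -0.404  0.055]
mug [0.52  0.389 0.09 ]
spoonhead [0.496 0.001 0.01 ]
spoonend [ 0.363 -0.011  0.01 ]
```

View pics/crop0.png

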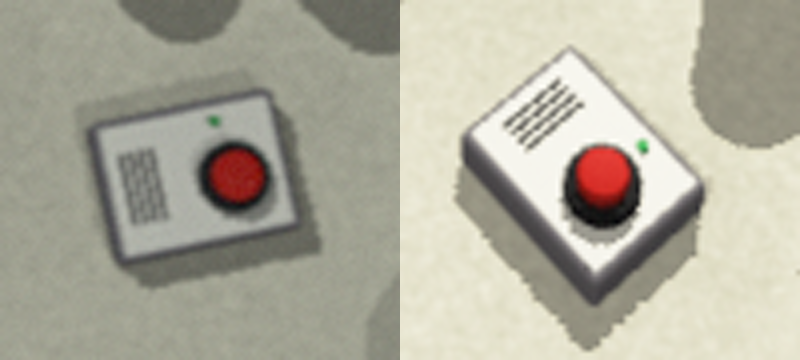

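Both crops confirm the target: a grey-white panel with speaker slots and a red button in a black housing. The button is at about (0.431, -0.221), 0.047 m high. The lid heights triangulate to about 0.12–0.13 m and the tray to 0.007 m, both as expected. I'll start by moving around the base in an arc, fingers shut and tool turned to yaw 180.

Request:
servo_tool --plan '[{"xyz": [-3.5, -1.8, 0], "twist": [0, 0, -1.5], "jaw": 1}, {"xyz": [-7, -3.5, 0], "twist": [0, 0, -3], "jaw": 1}, {"xyz": [-10.5, -5.3, 0], "twist": [0, 0, -4.5], "jaw": 1}, {"xyz": [-14, -7, 0], "twist": [0, 0, -6], "jaw": 1}, {"xyz": [-17.5, -8.8, 0], "twist": [0, 0, -7.5], "jaw": 1}, {"xyz": [-21, -10.5, 0], "twist": [0, 0, -9], "jaw": 1}, {"xyz": [-24.5, -12.3, 0], "twist": [0, 0, -10.5], "jaw": 1}, {"xyz": [-28, -14, 0], "twist": [0, 0, -12], "jaw": 1}, {"xyz": [-31.5, -15.8, 0], "twist": [0, 0, -13.4], "jaw": 1}, {"xyz": [-35, -17.6, 0], "twist": [0, 0, -13.4], "jaw": 1}]'

```text
time_s: 0.93
tool_pos: [0.4514, 0.3785, 0.4045]
tool_rot: [-180.0, -0.0, -179.9]
force: [0.3, 0.3, 0.2]
grip_width: 0.0287
grasp_force: 0.0
```

Request:
servo_tool --plan '[{"xyz": [-0.2, -3.8, 0], "twist": [0, 0, 0], "jaw": 1}, {"xyz": [-0.4, -7.6, 0], "twist": [0, 0, 0], "jaw": 1}, {"xyz": [-0.6, -11.4, 0], "twist": [0, 0, 0], "jaw": 1}, {"xyz": [-0.8, -15.2, 0], "twist": [0, 0, 0], "jaw": 1}, {"xyz": [-1, -19, 0], "twist": [0, 0, 0], "jaw": 1}, {"xyz": [-1, -22.8, 0], "twist": [0, 0, 0], "jaw": 1}, {"xyz": [-1, -26.6, 0], "twist": [0, 0, 0], "jaw": 1}, {"xyz": [-1, -30.4, 0], "twist": [0, 0, 0], "jaw": 1}, {"xyz": [-1, -34.2, 0], "twist": [0, 0, 0], "jaw": 1}, {"xyz": [-1, -38, 0], "twist": [0, 0, 0], "jaw": 1}]'

```text
time_s: 1.77
tool_pos: [0.4597, -0.0019, 0.4046]
tool_rot: [180.0, -0.0, -180.0]
force: [1.1, -0.8, -0.3]
grip_width: 0.0006
grasp_force: 0.0
```

Request:
servo_tool --plan '[{"xyz": [0.5, -3.7, 1.5], "twist": [0, 0, 0], "jaw": 1}, {"xyz": [1, -7.4, 3], "twist": [0, 0, 0], "jaw": 1}, {"xyz": [1.5, -11, 4.5], "twist": [0, 0, 0], "jaw": 1}, {"xyz": [2, -14.7, 6], "twist": [0, 0, 0], "jaw": 1}, {"xyz": [2.5, -18.4, 7.5], "twist": [0, 0, 0], "jaw": 1}, {"xyz": [3, -22, 9], "twist": [0, 0, 0], "jaw": 1}, {"xyz": [3, -22, 10], "twist": [0, 0, 0], "jaw": 1}, {"xyz": [3, -22, 10], "twist": [0, 0, 0], "jaw": 1}]'

```text
time_s: 2.43
tool_pos: [0.4286, -0.2214, 0.3026]
tool_rot: [180.0, -0.3, 179.7]
force: [-0.1, 1.0, -0.4]
grip_width: 0.0007
grasp_force: 0.0
```

```bash
python3 - <<'E'
from cell import env
from h import *
o=env.get_obs();print(o["time_s"],o["tool_pos"],o["tool_rot"],o["qpos"],o["force"])
c=env.read_camera("wrist");cv2.imwrite("pics/w1.png",c["img"][:,:,::-1])
u=c["camera_matrix"]@(c["R"]@np.array([.431,-.2205,.048])+c["t"]);print(u[:2]/u[2], -np.array(c["R"]).T@c["t"])
pickle.dump(c,open("w1.pkl","wb"))
E
```

```text
2.4333 [ 0.42861    -0.22144432  0.30261213] [179.97484715  -0.25156644 179.70551796] [-17.97572844   2.13637536  43.36660736 114.85652626  -1.5408453
  63.83682866 115.76192321] [-0.13458597  1.02039304 -0.41660365]
[324.50236701 208.92741871] [ 0.34907733 -0.22138086  0.28197273]
```

View pics/w1.png

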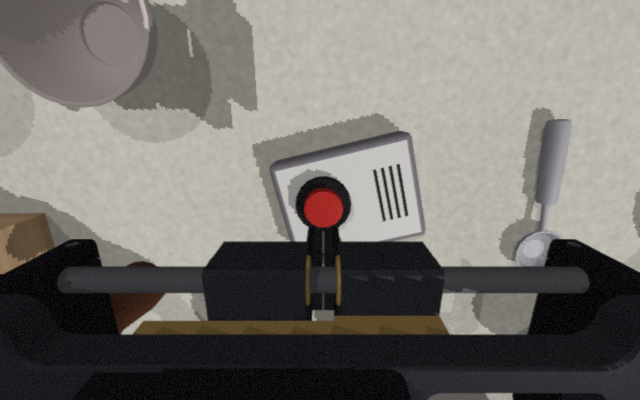

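The wrist view shows the red button at (323,208), against a prediction of (324.5,209). The position holds, so I'll go down to just above it.

Request:
servo_tool --plan '[{"xyz": [-0.2, 0.1, 2], "twist": [0, 0, 0], "jaw": 1}, {"xyz": [-0.2, 0.1, 4], "twist": [0, 0, 0], "jaw": 1}, {"xyz": [-0.2, 0.1, 5.5], "twist": [0, 0, 0], "jaw": 1}, {"xyz": [-0.2, 0.1, 6], "twist": [0, 0, 0], "jaw": 1}, {"xyz": [-0.2, 0.1, 6.3], "twist": [0, 0, 0], "jaw": 1}, {"xyz": [-0.2, 0.1, 6.3], "twist": [0, 0, 0], "jaw": 1}, {"xyz": [-0.2, 0.1, 6.3], "twist": [0, 0, 0], "jaw": 1}]'

```text
time_s: 3.07
tool_pos: [0.4331, -0.2186, 0.2427]
tool_rot: [-180.0, 0.1, -179.9]
force: [-0.2, -0.1, -0.1]
grip_width: 0.0005
grasp_force: 0.0
```

Request:
servo_tool --plan '[{"xyz": [0, 0, 0.2], "twist": [0, 0, 0], "jaw": 1}, {"xyz": [0, 0, 0.4], "twist": [0, 0, 0], "jaw": 1}, {"xyz": [0, 0, 0.6], "twist": [0, 0, 0], "jaw": 1}, {"xyz": [0, 0, 0.8], "twist": [0, 0, 0], "jaw": 1}, {"xyz": [0, 0, 0.8], "twist": [0, 0, 0], "jaw": 1}, {"xyz": [0, 0, 0.8], "twist": [0, 0, 0], "jaw": 1}]'

```text
time_s: 3.57
tool_pos: [0.4325, -0.219, 0.2339]
tool_rot: [180.0, 0.0, 180.0]
force: [-0.2, 0.7, 2.0]
grip_width: 0.0005
grasp_force: 0.9
```

Request:
servo_tool --plan '[{"xyz": [0, 0, 0.1], "twist": [0, 0, 0], "jaw": 1}, {"xyz": [0, 0, 0.2], "twist": [0, 0, 0], "jaw": 1}, {"xyz": [0, 0, 0.3], "twist": [0, 0, 0], "jaw": 1}, {"xyz": [0, 0, 0.3], "twist": [0, 0, 0], "jaw": 1}, {"xyz": [0, 0, 0.3], "twist": [0, 0, 0], "jaw": 1}]'

```text
time_s: 3.98
tool_pos: [0.4325, -0.219, 0.2309]
tool_rot: [180.0, 0.0, -180.0]
force: [-0.1, 0.3, 3.3]
grip_width: 0.0002
grasp_force: 1.7
```

Request:
servo_tool --plan '[{"xyz": [0, 0, 0.1], "twist": [0, 0, 0], "jaw": 1}, {"xyz": [0, 0, 0.2], "twist": [0, 0, 0], "jaw": 1}, {"xyz": [0, 0, 0.3], "twist": [0, 0, 0], "jaw": 1}, {"xyz": [0, 0, 0.3], "twist": [0, 0, 0], "jaw": 1}, {"xyz": [0, 0, 0.3], "twist": [0, 0, 0], "jaw": 1}]'

```text
time_s: 4.4
tool_pos: [0.4326, -0.2191, 0.2285]
tool_rot: [180.0, 0.0, -180.0]
force: [-2.8, 2.3, 10.8]
grip_width: 0.0006
grasp_force: 5.6
```

At 10.8 N the button has bottomed out. Now I'll lift straight up.

Request:
servo_tool --plan '[{"xyz": [0, 0, -1], "twist": [0, 0, 0], "jaw": 1}, {"xyz": [0, 0, -2.5], "twist": [0, 0, 0], "jaw": 1}, {"xyz": [0, 0, -5], "twist": [0, 0, 0], "jaw": 1}, {"xyz": [0, 0, -8], "twist": [0, 0, 0], "jaw": 1}, {"xyz": [0, 0, -11], "twist": [0, 0, 0], "jaw": 1}, {"xyz": [0, 0, -14], "twist": [0, 0, 0], "jaw": 1}, {"xyz": [0, 0, -17], "twist": [0, 0, 0], "jaw": 1}, {"xyz": [0, 0, -18.5], "twist": [0, 0, 0], "jaw": 1}, {"xyz": [0, 0, -18.5], "twist": [0, 0, 0], "jaw": 1}]'

```text
time_s: 5.15
tool_pos: [0.4329, -0.2198, 0.4163]
tool_rot: [-179.9, 0.3, 180.0]
force: [1.2, 0.4, -0.0]
grip_width: 0.0005
grasp_force: 0.0
```

Request:
servo_tool --plan '[{"xyz": [-3, 1.8, 0], "twist": [0, 0, 0], "jaw": 1}, {"xyz": [-6, 3.6, 0], "twist": [0, 0, 0], "jaw": 1}, {"xyz": [-9, 5.4, 0], "twist": [0, 0, 0], "jaw": 1}, {"xyz": [-12, 7.2, 0], "twist": [0, 0, 0], "jaw": 1}, {"xyz": [-15, 9, 0], "twist": [0, 0, 0], "jaw": 1}, {"xyz": [-18, 10.8, 0], "twist": [0, 0, 0], "jaw": 1}, {"xyz": [-20, 12, 0], "twist": [0, 0, 0], "jaw": 1}, {"xyz": [-21, 12.5, 0], "twist": [0, 0, 0], "jaw": 1}, {"xyz": [-21, 12.5, 0], "twist": [0, 0, 0], "jaw": 1}]'

```text
time_s: 5.9
tool_pos: [0.6437, -0.0918, 0.4105]
tool_rot: [-180.0, -0.2, -179.8]
force: [-0.8, 0.4, 0.5]
grip_width: 0.0005
grasp_force: 0.0
```

```bash
python3 - <<'E'
from cell import env
from h import *
o=env.get_obs();print(o["time_s"],o["tool_pos"],o["tool_rot"],o["force"])
c=env.read_camera("wrist");s=env.read_camera("side")
cv2.imwrite("pics/w2.png",np.vstack([c["img"][:,:,::-1][:300],s["img"][:,:,::-1][50:330]]))
u=c["camera_matrix"]@(c["R"]@np.array([.642,-.094,.13])+c["t"]);print(u[:2]/u[2])
E
```

```text
5.9 [ 0.64367349 -0.0918135   0.41048351] [-1.79952812e+02 -1.68373186e-01 -1.79821315e+02] [-0.80217641  0.39903166  0.47882978]
[321.38098074 195.30886546]
```

View pics/w2.png

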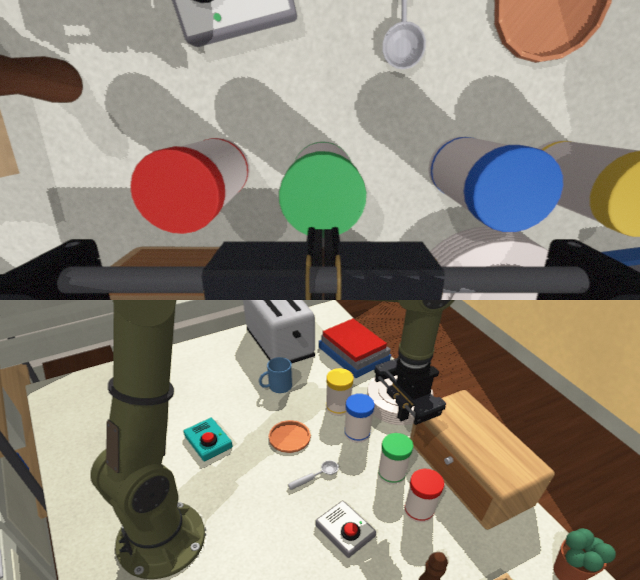

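In the wrist view the green lid's middle is at about (323,194), against a prediction of (321,195). The fingertips are above it in line, with red at (178,190) and blue at (514,188). Before going down I'll check the wooden box's clearance.

```bash
python3 - <<'E'
from h import *
d=pickle.load(open("c0.pkl","rb"));T,S=d["top"],d["side"]
print("box foot",plane(T,(330,100),0).round(3),plane(T,(455,100),0).round(3))
print("front top corners",tri(T,(323,82),S,(415,153)).round(3),tri(T,(459,82),S,(489,245)).round(3))
E
```

```text
box foot [ 0.757 -0.043  0.   ] [ 0.769 -0.406  0.   ]
front top corners [ 0.742 -0.019  0.177] [ 0.74  -0.35   0.163]
```

The box front is at x = 0.74 and about 0.17 m tall, so it's clear. Going down to about 55 mm above the lid and holding there.

Request:
servo_tool --plan '[{"xyz": [0, 0, 2], "twist": [0, 0, 0], "jaw": 1}, {"xyz": [0, 0, 4], "twist": [0, 0, 0], "jaw": 1}, {"xyz": [0, 0, 5.5], "twist": [0, 0, 0], "jaw": 1}, {"xyz": [0, 0, 6], "twist": [0, 0, 0], "jaw": 1}, {"xyz": [0, 0, 6], "twist": [0, 0, 0], "jaw": 1}, {"xyz": [0, 0, 6], "twist": [0, 0, 0], "jaw": 1}, {"xyz": [0, 0, 6], "twist": [0, 0, 0], "jaw": 1}, {"xyz": [0, 0, 6], "twist": [0, 0, 0], "jaw": 1}, {"xyz": [0, 0, 6], "twist": [0, 0, 0], "jaw": 1}, {"xyz": [0, 0, 6], "twist": [0, 0, 0], "jaw": 1}]'

```text
time_s: 6.83
tool_pos: [0.6425, -0.094, 0.3535]
tool_rot: [180.0, 0.1, -180.0]
force: [0.2, -0.7, -0.9]
grip_width: 0.0004
grasp_force: 0.0
```

Request:
servo_tool --plan '[{"xyz": [0, 0, 0], "twist": [0, 0, 0], "jaw": 1}, {"xyz": [0, 0, 0], "twist": [0, 0, 0], "jaw": 1}, {"xyz": [0, 0, 0], "twist": [0, 0, 0], "jaw": 1}, {"xyz": [0, 0, 0], "twist": [0, 0, 0], "jaw": 1}, {"xyz": [0, 0, 0], "twist": [0, 0, 0], "jaw": 1}, {"xyz": [0, 0, 0], "twist": [0, 0, 0], "jaw": 1}, {"xyz": [0, 0, 0], "twist": [0, 0, 0], "jaw": 1}, {"xyz": [0, 0, 0], "twist": [0, 0, 0], "jaw": 1}, {"xyz": [0, 0, 0], "twist": [0, 0, 0], "jaw": 1}, {"xyz": [0, 0, 0], "twist": [0, 0, 0], "jaw": 1}]'

```text
time_s: 7.67
tool_pos: [0.6424, -0.094, 0.3528]
tool_rot: [180.0, 0.0, -180.0]
force: [-0.2, 0.2, 0.8]
grip_width: 0.0001
grasp_force: 0.0
```

Request:
servo_tool --plan '[{"xyz": [0, 0, 0], "twist": [0, 0, 0], "jaw": 1}, {"xyz": [0, 0, 0], "twist": [0, 0, 0], "jaw": 1}, {"xyz": [0, 0, 0], "twist": [0, 0, 0], "jaw": 1}, {"xyz": [0, 0, 0], "twist": [0, 0, 0], "jaw": 1}, {"xyz": [0, 0, 0], "twist": [0, 0, 0], "jaw": 1}, {"xyz": [0, 0, 0], "twist": [0, 0, 0], "jaw": 1}, {"xyz": [0, 0, 0], "twist": [0, 0, 0], "jaw": 1}, {"xyz": [0, 0, 0], "twist": [0, 0, 0], "jaw": 1}, {"xyz": [0, 0, 0], "twist": [0, 0, 0], "jaw": 1}, {"xyz": [0, 0, 0], "twist": [0, 0, 0], "jaw": 1}]'

```text
time_s: 8.5
tool_pos: [0.6424, -0.0939, 0.3528]
tool_rot: [180.0, 0.0, -180.0]
force: [0.0, -0.9, 0.1]
grip_width: 0.0007
grasp_force: 0.0
```

Request:
servo_tool --plan '[{"xyz": [0, 0, 0], "twist": [0, 0, 0], "jaw": 1}, {"xyz": [0, 0, 0], "twist": [0, 0, 0], "jaw": 1}, {"xyz": [0, 0, 0], "twist": [0, 0, 0], "jaw": 1}, {"xyz": [0, 0, 0], "twist": [0, 0, 0], "jaw": 1}, {"xyz": [0, 0, 0], "twist": [0, 0, 0], "jaw": 1}, {"xyz": [0, 0, 0], "twist": [0, 0, 0], "jaw": 1}, {"xyz": [0, 0, 0], "twist": [0, 0, 0], "jaw": 1}, {"xyz": [0, 0, 0], "twist": [0, 0, 0], "jaw": 1}, {"xyz": [0, 0, 0], "twist": [0, 0, 0], "jaw": 1}, {"xyz": [0, 0, 0], "twist": [0, 0, 0], "jaw": 1}]'

```text
time_s: 9.33
tool_pos: [0.6424, -0.094, 0.3528]
tool_rot: [180.0, 0.0, -180.0]
force: [0.3, 0.2, -0.2]
grip_width: 0.0003
grasp_force: 0.0
```

Request:
servo_tool --plan '[{"xyz": [0, 0, -2], "twist": [0, 0, 0], "jaw": 1}, {"xyz": [0, 0, -5], "twist": [0, 0, 0], "jaw": 1}, {"xyz": [3, 0, -6], "twist": [0, 0, 0], "jaw": 1}, {"xyz": [6.5, 0, -6], "twist": [0, 0, 0], "jaw": 1}, {"xyz": [10, 0, -6], "twist": [0, 0, 0], "jaw": 1}, {"xyz": [13.5, 1, -6], "twist": [0, 0, 0], "jaw": 1}, {"xyz": [16.5, 3, -6], "twist": [0, 0, 0], "jaw": 1}, {"xyz": [18.5, 6, -6], "twist": [0, 0, 0], "jaw": 1}, {"xyz": [19.2, 9.5, -6], "twist": [0, 0, 0], "jaw": 1}, {"xyz": [19.2, 13, -6], "twist": [0, 0, 0], "jaw": 1}]'

```text
time_s: 10.17
tool_pos: [0.4484, 0.0363, 0.4135]
tool_rot: [179.8, 0.1, 179.9]
force: [1.2, 0.1, -0.4]
grip_width: 0.0008
grasp_force: 0.0
```

Request:
servo_tool --plan '[{"xyz": [0.2, 3.5, 0], "twist": [0, 0, 0], "jaw": 1}, {"xyz": [0.4, 7, 0], "twist": [0, 0, 0], "jaw": 1}, {"xyz": [0.5, 10.5, 1], "twist": [0, 0, 0], "jaw": 1}, {"xyz": [0.5, 12.5, 3], "twist": [0, 0, 0], "jaw": 1}, {"xyz": [0.5, 13.5, 5], "twist": [0, 0, 0], "jaw": 1}, {"xyz": [0.5, 13.5, 7], "twist": [0, 0, 0], "jaw": 1}, {"xyz": [0.5, 13.5, 9], "twist": [0, 0, 0], "jaw": 1}, {"xyz": [0.5, 13.5, 10], "twist": [0, 0, 0], "jaw": 1}, {"xyz": [0.5, 13.5, 10], "twist": [0, 0, 0], "jaw": 1}]'

```text
time_s: 10.92
tool_pos: [0.4445, 0.1706, 0.3106]
tool_rot: [-179.9, -0.2, 180.0]
force: [-0.8, -0.7, -0.6]
grip_width: 0.0007
grasp_force: 0.0
```

```bash
python3 - <<'E'
from cell import env
from h import *
o=env.get_obs();print(o["time_s"],o["tool_pos"],o["tool_rot"],o["qpos"])
c=env.read_camera("wrist")
cv2.imwrite("pics/w3.png",c["img"][:,:,::-1])
u=c["camera_matrix"]@(c["R"]@np.array([.445,.171,.008])+c["t"]);print(u[:2]/u[2])
E
```

```text
10.9167 [0.44446529 0.17055145 0.31062709] [-179.87138057   -0.21344216  179.98965653] [-43.85101409   0.97451385  19.93721114 114.49583502  -0.33287387
  64.83568582  66.21634819]
[324.55851113 191.33153375]
```

View pics/w3.png

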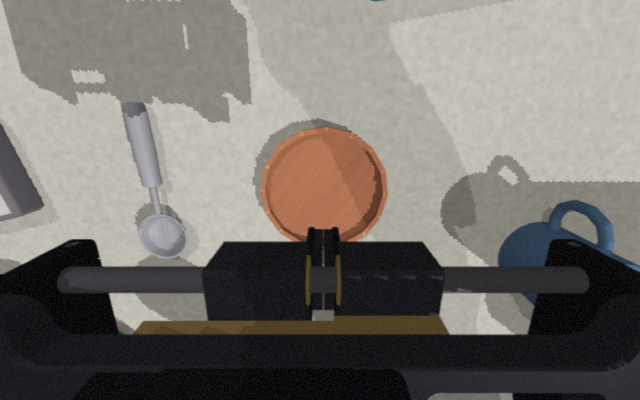

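The tray's middle is at about (323,187), against a prediction of (324,191), a few millimetres off at most. The spoon (150,180) and mug (575,250) are clear. I'll go down to about 58 mm above the tray floor and hold.

Request:
servo_tool --plan '[{"xyz": [0, 0, 2], "twist": [0, 0, 0], "jaw": 1}, {"xyz": [0, 0, 4], "twist": [0, 0, 0], "jaw": 1}, {"xyz": [0, 0, 6], "twist": [0, 0, 0], "jaw": 1}, {"xyz": [0, 0, 7.5], "twist": [0, 0, 0], "jaw": 1}, {"xyz": [0, 0, 8.5], "twist": [0, 0, 0], "jaw": 1}, {"xyz": [0, 0, 8.5], "twist": [0, 0, 0], "jaw": 1}, {"xyz": [0, 0, 8.5], "twist": [0, 0, 0], "jaw": 1}, {"xyz": [0, 0, 8.5], "twist": [0, 0, 0], "jaw": 1}, {"xyz": [0, 0, 8.5], "twist": [0, 0, 0], "jaw": 1}, {"xyz": [0, 0, 8.5], "twist": [0, 0, 0], "jaw": 1}]'

```text
time_s: 11.8
tool_pos: [0.4458, 0.1713, 0.2289]
tool_rot: [179.9, 0.1, -180.0]
force: [-0.2, 0.1, -0.6]
grip_width: 0.0004
grasp_force: 0.0
```

Request:
servo_tool --plan '[{"xyz": [0, 0, 0], "twist": [0, 0, 0], "jaw": 1}, {"xyz": [0, 0, 0], "twist": [0, 0, 0], "jaw": 1}, {"xyz": [0, 0, 0], "twist": [0, 0, 0], "jaw": 1}, {"xyz": [0, 0, 0], "twist": [0, 0, 0], "jaw": 1}, {"xyz": [0, 0, 0], "twist": [0, 0, 0], "jaw": 1}, {"xyz": [0, 0, 0], "twist": [0, 0, 0], "jaw": 1}, {"xyz": [0, 0, 0], "twist": [0, 0, 0], "jaw": 1}, {"xyz": [0, 0, 0], "twist": [0, 0, 0], "jaw": 1}, {"xyz": [0, 0, 0], "twist": [0, 0, 0], "jaw": 1}, {"xyz": [0, 0, 0], "twist": [0, 0, 0], "jaw": 1}]'

```text
time_s: 12.63
tool_pos: [0.4453, 0.171, 0.2278]
tool_rot: [180.0, 0.0, -180.0]
force: [0.5, 0.3, -0.2]
grip_width: 0.0005
grasp_force: 0.0
```

Request:
servo_tool --plan '[{"xyz": [0, 0, 0], "twist": [0, 0, 0], "jaw": 1}, {"xyz": [0, 0, 0], "twist": [0, 0, 0], "jaw": 1}, {"xyz": [0, 0, 0], "twist": [0, 0, 0], "jaw": 1}, {"xyz": [0, 0, 0], "twist": [0, 0, 0], "jaw": 1}, {"xyz": [0, 0, 0], "twist": [0, 0, 0], "jaw": 1}, {"xyz": [0, 0, 0], "twist": [0, 0, 0], "jaw": 1}, {"xyz": [0, 0, 0], "twist": [0, 0, 0], "jaw": 1}, {"xyz": [0, 0, 0], "twist": [0, 0, 0], "jaw": 1}, {"xyz": [0, 0, 0], "twist": [0, 0, 0], "jaw": 1}, {"xyz": [0, 0, 0], "twist": [0, 0, 0], "jaw": 1}]'

```text
time_s: 13.47
tool_pos: [0.4454, 0.171, 0.2278]
tool_rot: [180.0, 0.0, -180.0]
force: [0.4, -0.2, 0.1]
grip_width: 0.0004
grasp_force: 0.0
```

Request:
servo_tool --plan '[{"xyz": [0, 0, 0], "twist": [0, 0, 0], "jaw": 1}, {"xyz": [0, 0, 0], "twist": [0, 0, 0], "jaw": 1}, {"xyz": [0, 0, 0], "twist": [0, 0, 0], "jaw": 1}, {"xyz": [0, 0, 0], "twist": [0, 0, 0], "jaw": 1}, {"xyz": [0, 0, 0], "twist": [0, 0, 0], "jaw": 1}, {"xyz": [0, 0, 0], "twist": [0, 0, 0], "jaw": 1}, {"xyz": [0, 0, 0], "twist": [0, 0, 0], "jaw": 1}, {"xyz": [0, 0, 0], "twist": [0, 0, 0], "jaw": 1}, {"xyz": [0, 0, 0], "twist": [0, 0, 0], "jaw": 1}, {"xyz": [0, 0, 0], "twist": [0, 0, 0], "jaw": 1}]'

```text
time_s: 14.3
tool_pos: [0.4453, 0.171, 0.2278]
tool_rot: [180.0, -0.0, -180.0]
force: [-0.3, -0.1, 0.1]
grip_width: 0.0005
grasp_force: 0.0
```

The hover held for about 2.5 s, with the grasp point around 60 mm above the tray floor and no contact force. Handing in.

```bash
python3 -c "
from cell import env
print(env.sign_off())"
```

```text
the job is handed in; nothing more can be done
None
```

I pressed the red button on the grey-white panel and let it come up. I then hovered about 59 mm over the green lid for roughly 2.5 s and finished pointing about 60 mm above the middle of the copper tray. The job is handed in; no verdict came back, and I didn't take a final picture to check that nothing had shifted.

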